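# Fetch the spice jar from a spring-lid caddy to a crowded tray

## Robot

A 6-joint arm with a two-finger parallel gripper is mounted at the origin on a cart in front of the work surface, level with it; the furniture and walls round the work are solid. World frame = base frame: x ahead of the robot, y to its left, z up, the work surface at z = 0. Lengths are in m, angles in rad, forces in N, time in s.
With the tool pointing down it reaches from about 0.25 to 0.725 m from the base axis. Payload 9.7 kg.
Tool frame: the origin (TCP) lies midway between the tips of the shut fingers; the grasp point (between the pads) lies 19 mm behind it; z points along the fingers, y is the line along which they close (so a half turn about z gives the same grasp; the last joint's range is limited). The gripper opens to 85 mm and grips with 20 to 120 N. Pads are 22 mm wide; open, the fingers measure 114 mm over their backs; the gripper's body (76 mm by 85 mm) begins 54 mm behind the grasp point. The pads swing forward as they close: fully open they stand 13 mm farther back than shut.
Start: joints at [1.316, 0.087, 0.176, 1.66, 0, 1.571], TCP at [0.139, 0.532, 0.231] pointing down, gripper open.
Joint ranges: [-3.13, 3.13], [-0.85, 1.81], [-1.15, 1.24], [-2.2, 2.28], [-1.44, 1.52], [-3.14, 3.14]. Speed limits (rad/s): [2.22, 2.22, 2.57, 3.14, 3.14, 3.14].

## Interface

Orientations are given as a unit quaternion [x, y, z, w].
In Python, from bench import observe, get_image, camera_params, sign_off gives the robot as it stands. The module is installed in compiled form; this text tells all that it offers.
- The arm moves only by the tool send_rows, never from a script. Its argument "steps" is a list of rows, each an object with "linear": the shift along the tool's x, y, z each as a share of 0.5 m, from -1 to 1, a list of three; "rotation": the turn, a rotation vector about the tool's x, y, z each as a share of 45 degrees, from -1 to 1, a list of three; "hand": the closure, from -1 (fully open) to 1 (shut). In form: [{"linear": [x, y, z], "rotation": [rx, ry, rz], "hand": hand}, ...]. A call has 1 to 5 rows; each row shifts and turns the commanded pose from where the row before left it, along the tool's axes as they then stand; what a row does not reach is not made up. A row lasts 1/8 s, in which the tool goes at most 62.5 mm and 10.7 degrees, less where a joint would pass 70% of its speed; a pose out of reach is approached as far as the arm can. A call with a number of a shift or a turn outside -1 to 1 is refused whole. A call with a gripper value outside its range is refused whole. The fingers move at their own pace and stop on an object; "squeeze" is the grip in N (left out, the last holds). Time passes only in rows, so rows that do not move let the fingers close. It gives the time, the measured TCP pose, the force, the opening and the grip force at its end, in the units of the state.
- observe(): the state, without advancing time (a new reading comes with each control period).
- get_image(name): name is "side" or "top" or "wrist"; returns (picture, depth): 400x640x3 uint8, red, green, blue; 400x640 float32, m along the optical axis (not along the pixel's ray), 0 where there is no reading.
- camera_params(name): a dict with "K" (3x3 intrinsics, pixels), "R" (3x3) and "t" (3): a world point X has camera coordinates R X + t. Camera axes: x right, y down, z forward; pixel columns grow to the right and rows downward; lengths in m; the calibration is good to about 2 mm. The wrist camera is an equidistant fisheye: a pixel r from the principal point sees the ray r / f radians off the axis. A picture is of the moment at which its call begins: read the wrist's pose just before it. camera_params takes no time and is no camera call; for the wrist camera it gives the pose at the moment of the call.
- sign_off(): hands the job in; it is judged then, once.
The state is a dict: "clock": time; "qpos": joint angles; "joint_vel": joint speeds; "joint_efforts": joint torques, N m; "tcp_pos": TCP position; "tool_rot": TCP orientation; "ft_force": force on the tool from outside, world axes, zero at the start; "wrist_torque": the same for the moment, N m; "finger_gap": finger opening in m; "grip_force": force on a finger pad.
Only numpy, scipy, OpenCV 4.12 (cv2) and the standard library are available. Lean on these libraries where they do the work, as an engineer would, in place of code of your own. Each camera call takes 0.05 s, during which the arm holds its last target. There are 200 camera calls.

## Task

Press the thumb catch of the white caddy and steady its spring lid with the finger as it comes up, so that it does not fly open, then take out the spice jar. Stand the jar upright in the free place on the crowded wooden tray, setting it down gently and without touching or shifting the things that stand there. Finally push the caddy's lid down until it catches and stays shut.

Things in the scene. Friction and masses are not known exactly. Their poses are not given: they have to be found in the camera images.
- caddy: White box 140 x 140, 120 high, walls and floor 5 thick, fixed. Wooden lid on top (10 thick, top face 131 above the worktop when shut), hinged along its far side. Origin at the centre of the underside; x points from the front (catch side, towards the robot) to the hinge side, z up. Open, the mouth is 130 x 130; inside there is room for fingers either side of the jar along y.
- caddy_lid (a joint): Lid angle, rad: 0 shut, 1.75 fully open (just past upright), where its spring keeps it. Released from the catch and let go, it flies open at about 9 rad/s. To latch it (at 0.01 to 0.02) push the plain wood beside the catch right down to 0 (5 to 10 N) and let go; it cannot latch while the catch tab is pressed.
- caddy_catch (a joint): Turn of the thumb catch on the lid, rad: 0 at rest, 0.32 pressed fully; above about 0.15 it lets go of the box. It springs back.
- catch_pad (a point): Point to press, on the top face of the catch's steel thumb tab (34 long, 32 wide, just above the lid at the middle of its front edge): 146 above the worktop when shut, 122 in front of the hinge axis. Pressed down 8 mm (2 to 3 N) it frees the lid, which then pushes up with 4 to 5 N against the fingertip and follows it as it rises.
- lid_hinge (a point): Middle of the lid's hinge axis, 120 above the worktop at the box's far rim; the axis runs along the caddy's y. The lid's free edge, 140 from the axis, rises and swings back over the hinge. The lid's outer face lies 11 mm outside the plane through the axis.
- jar_centre (a point): Centre (half-way up) of the round spice jar: 45 across, 106 high, about 0.11 kg, screw cap 45 across over the top 20; z is its axis. It stands upright on the caddy's floor within 20 mm of the middle, unseen while the lid is shut.
- tray: Thin flat wooden tray 290 (x) x 235 (y), top face 8 above the worktop, fixed; origin at the centre of its underside. Five things stand on it in two rows of three places (about 100 apart along its x, 124 along its y), any one of the six places being free.
- mug_centre (a point): Orange mug, one of the five things on the tray: round body 80 across, 101 high, with a handle. The point is half-way up, at the middle of the 81 x 113 outline of body and handle: the body's axis lies 16 along its own +y from it, the handle reaches 57 along its -y.
- cup_centre (a point): White mug with thin rings, on the tray: round body 82 across, 94 high, with a handle. The point is half-way up, at the middle of the 82 x 112 outline of body and handle: the body's axis lies 15 along its own +y from it, the handle reaches 57 along its -y.
- glass_centre (a point): Clear drinking glass on the tray, 80 across, 91 high; the point is its centre.
- canister_centre (a point): Rounded square canister with a wooden lid and knob, on the tray, 87 x 87 x 100 high; the point is its centre (50 up).
- timer_centre (a point): Small kitchen timer with a round dial on its face, on the tray, 52 (x) x 66 (y) x 66 high; the point is its centre.

How it is judged:
By the outcome, as a careful person would: the job done as asked, in the order asked, and still so for the second after the job is handed in, with the robot touching nothing.
It also fails if it takes over 72 s, if anything falls off the work surface, if the arm or the gripper's body presses on something with over 40 N, if the wrist force passes 120 N, or if a joint passes its speed limit or range.

## Working session

There is one attempt and no reset: what is moved stays moved. The work goes in short steps, Python scripts to look and compute and a tool call to move; the robot and the scene stay as the last step left them, time stands still between calls to the robot, and variables do not carry over. Pictures are saved under pics/ and viewed, at most 10 in all, crops included, and the job is handed in when it is done.

Besides the shell and the picture viewer there is one more tool, called after "Request:" as name(argument=value, ...) on one line, values as JSON. send_rows: Moves the arm, as the interface text tells. Its arguments: {"type":"object","properties":{"steps":{"type":"array","items":{"type":"object","properties":{"linear":{"type":"array","items":{"type":"number"}},"rotation":{"type":"array","items":{"type":"number"}},"hand":{"type":"number"}}}},"squeeze":{"type":"number"}},"required":["steps"]}

```bash
mkdir -p pics; ls; python3 - <<'E'
from bench import *
import cv2,numpy as np
print(observe())
for n in("side","top"):
    p=camera_params(n);print(n,p['K'].tolist(),p['R'].round(3).tolist(),p['t'].round(3).tolist())
    im,d=get_image(n);np.savez(f'{n}0.npz',im=im,d=d);cv2.imwrite(f'pics/{n}0.png',im[:,:,::-1])
E
```

```text
pics
{'clock': 0.0, 'qpos': array([1.31598842e+00, 8.74808913e-02, 1.75134703e-01, 1.65977491e+00,
       1.74520193e-05, 1.57079849e+00]), 'joint_vel': array([-9.17296864e-04, -1.04961898e-03, -2.57616135e-04, -2.10756034e-03,
        4.06336637e-04,  8.68422173e-05]), 'joint_efforts': array([ 7.96847780e-04, -5.20385921e+01,  4.64802396e+01,  1.62375852e-02,
        3.85457724e-05, -8.87445253e-06]), 'tcp_pos': array([0.13857326, 0.53203285, 0.2305719 ]), 'tool_rot': array([ 1.27060621e-01,  9.91894732e-01, -6.55910718e-04, -9.28172998e-05]), 'ft_force': array([-0.41563623, -0.11710988,  0.23636052]), 'wrist_torque': array([0.0164395 , 0.03812803, 0.02139154]), 'grip_force': 0.0, 'finger_gap': 0.08534065792028102}
side [[395.1602280857382, 0.0, 326.00828106284376], [0.0, 395.1602280857382, 201.3287763297963], [0.0, 0.0, 1.0]] [[0.978, -0.206, -0.014], [-0.1, -0.411, -0.906], [0.181, 0.888, -0.422]] [-0.506, 0.104, 0.888]
top [[504.3872314240215, 0.0, 324.25797712042646], [0.0, 504.3872314240215, 201.14902419555244], [0.0, 0.0, 1.0]] [[0.017, -1.0, 0.008], [-0.989, -0.018, -0.146], [0.146, -0.005, -0.989]] [-0.108, 0.531, 1.345]
```

View pics/top0.png

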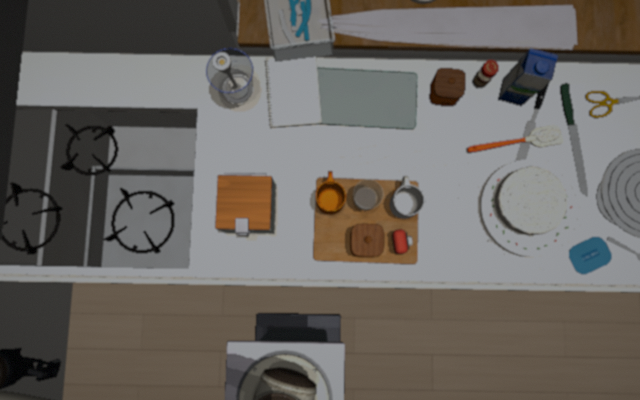

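View pics/side0.png

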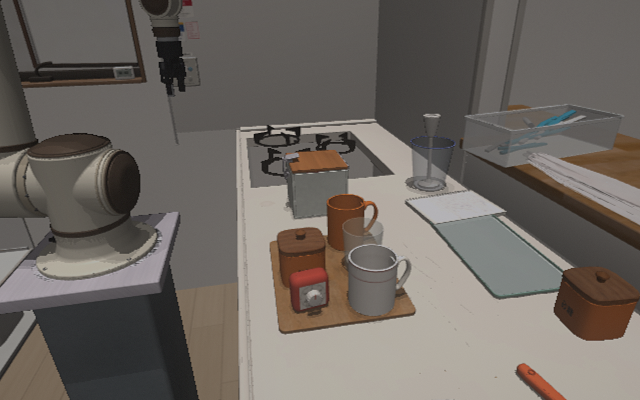

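The top view shows the caddy lid at about (217–272, 176–230), with the catch tab at (242, 228) on the robot side. The tray is at (314–418, 178–264) with the mug (330,197), glass (367,195), cup (407,202), canister (367,239) and timer (402,241). The near-left place at about (330,240) is free. The side view shows the same things, with the caddy at about (318,185).

```bash
cat > h.py <<'E'
import numpy as np,cv2
from bench import camera_params
def ray(cam,u,v):
    p=camera_params(cam);K,R,t=p['K'],np.array(p['R']),np.array(p['t'])
    d=R.T@np.array([(u-K[0,2])/K[0,0],(v-K[1,2])/K[1,1],1.]);return -R.T@t,d
def onz(cam,u,v,z):
    o,d=ray(cam,u,v);return o+d*(z-o[2])/d[2]
def proj(cam,X):
    p=camera_params(cam);c=np.array(p['R'])@np.asarray(X)+p['t'];q=p['K']@c;return q[:2]/q[2]
def cloud(cam,d,stride=1):
    v,u=np.mgrid[0:400:stride,0:640:stride];p=camera_params(cam);K=p['K'];z=d[::stride,::stride]
    c=np.stack([(u-K[0,2])/K[0,0]*z,(v-K[1,2])/K[1,1]*z,z],-1)
    return (c-p['t'])@np.array(p['R'])
E
python3 - <<'E'
from h import *
f=np.load('top0.npz');im,d=f['im'],f['d'];P=cloud('top',d)
hsv=cv2.cvtColor(im,cv2.COLOR_RGB2HSV)
m=cv2.inRange(hsv,(3,90,60),(25,255,255))
def reg(m,x0,x1,y0,y1):
    o=np.zeros_like(m);o[y0:y1,x0:x1]=m[y0:y1,x0:x1];return o
def rect(m,z,n):
    c=max(cv2.findContours(m,0,1)[0],key=cv2.contourArea)
    h=cv2.convexHull(c)[:,0].astype(float)
    w=np.array([onz('top',*q,z)[:2] for q in h],np.float32)
    r=cv2.minAreaRect(w);print(n,r,cv2.boxPoints(r).round(3).tolist())
l=reg(m,205,285,160,245);rect(l,.131,'lid')
print('lid z',np.median(P[l>0][:,2]),'table z',np.median(P[120:160,200:260,2]))
t=reg(m,300,430,165,275);rect(t,.008,'tray')
print('free z',np.median(P[228:255,320:340,2],axis=(0,1)))
# catch
g=cv2.inRange(hsv,(0,0,90),(180,70,255));g=reg(g,230,255,216,240);g[(P[:,:,2]<.135)]=0
ys,xs=np.nonzero(g);print('catch px',xs.min(),xs.max(),ys.min(),ys.max(),'z',np.median(P[g>0][:,2]),'xyz',np.median(P[g>0],axis=0), P[g>0].min(0),P[g>0].max(0))
# objects on tray by depth, top
for n,(x0,x1,y0,y1,zt) in dict(mug=(310,349,165,218,.09),glass=(349,384,180,215,.08),cup=(388,430,170,222,.085),can=(347,386,218,262,.06),timer=(388,416,225,258,.04)).items():
    Q=P[y0:y1,x0:x1].reshape(-1,3);Q=Q[(Q[:,2]>zt)&(Q[:,2]<.15)]
    if len(Q): print(n,len(Q),np.percentile(Q,[2,98],axis=0).round(3).tolist())
# whole-scene height obstacles between
big=cv2.resize(im[160:275,200:430],None,fx=3.4,fy=3.4,interpolation=2);cv2.imwrite('pics/top0z.png',big[:,:,::-1])
s=np.load('side0.npz')['im'][130:330,250:430];cv2.imwrite('pics/side0z.png',cv2.resize(s,None,fx=3,fy=3,interpolation=2)[:,:,::-1])
E
```

```text
lid ((0.5124972462654114, 0.10736039280891418), (0.13691022992134094, 0.1400013267993927), 1.0268900394439697) [[0.4429999887943268, 0.17599999904632568], [0.4449999928474426, 0.035999998450279236], [0.5820000171661377, 0.039000000804662704], [0.5799999833106995, 0.17900000512599945]]
lid z 0.13120101457802175 table z -2.6844274798559978e-05
tray ((0.4949992299079895, -0.2144603729248047), (0.28644105792045593, 0.24809949100017548), 88.83879852294922) [[0.36800000071525574, -0.35499998927116394], [0.6159999966621399, -0.36000001430511475], [0.621999979019165, -0.07400000095367432], [0.37400001287460327, -0.0689999982714653]]
free z 0.008113282491921642
catch px 235 248 218 234 z 0.14473321353315616 xyz [0.45061804 0.10781777 0.14473321] [ 0.33114668 -0.09181624  0.13532026] [0.47174516 0.125789   1.40832653]
mug 223 [[0.498, -0.153, 0.093], [0.6, -0.077, 0.113]]
glass 144 [[0.508, -0.253, 0.08], [0.584, -0.176, 0.104]]
cup 240 [[0.491, -0.36, 0.086], [0.591, -0.281, 0.106]]
can 1011 [[0.385, -0.253, 0.084], [0.465, -0.173, 0.105]]
timer 373 [[0.393, -0.334, 0.045], [0.454, -0.286, 0.078]]
```

View pics/top0z.png

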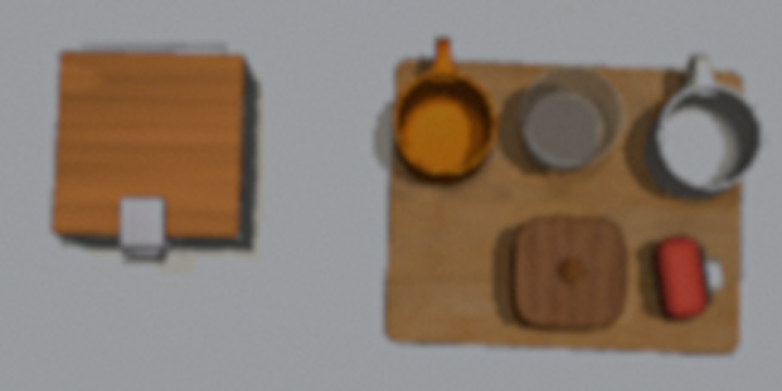

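View pics/side0z.png

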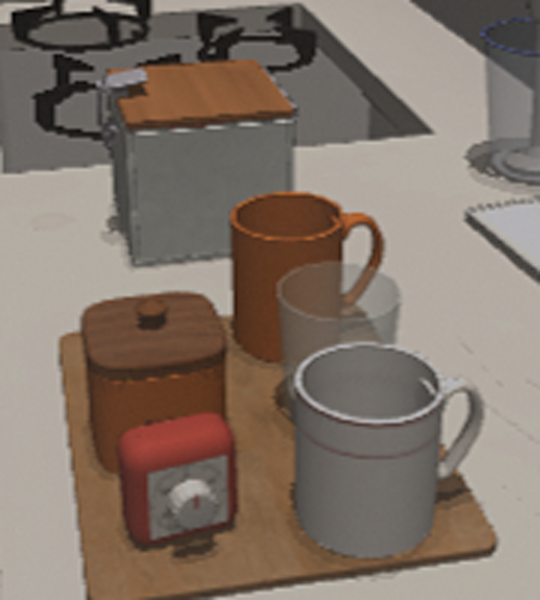

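The top crop shows the lid with its tab at its front-edge middle (crop 120–165, 197–255), and an empty near-left tray place round crop (445,280). The side crop confirms the tab at about (127,77), the lid corners, and that nothing stands in that place.

```bash
python3 - <<'E'
from h import *
def tri(a,b):
    o1,d1=ray('top',*a);o2,d2=ray('side',*b)
    s=np.linalg.lstsq(np.stack([d1,-d2],1),o2-o1,rcond=None)[0]
    p,q=o1+d1*s[0],o2+d2*s[1];return ((p+q)/2).round(4),np.linalg.norm(p-q).round(4)
z=lambda x,y:(200+x/3.4,160+y/3.4)
s=lambda x,y:(250+x/3,130+y/3)
print('tab centre',tri(z(142,222),s(127,77)))
print('lid FR near',tri(z(240,235),s(125,123)),'lid FR far',tri(z(243,54),s(295,110)))
for n,q in dict(tabTL=(120,197),tabTR=(163,197),tabBL=(122,245),tabBR=(165,245)).items(): print(n,onz('top',*z(*q),.146).round(4))
for n,q in dict(lTL=(61,53),lTR=(243,54),lBL=(53,234),lBR=(240,237)).items(): print(n,onz('top',*z(*q),.131).round(4))
for n,q in dict(tTL=(396,62),tTR=(741,74),tBL=(388,341),tBR=(738,352)).items(): print(n,onz('top',*z(*q),.008).round(4))
print('tray BL side',tri(z(388,341),s(63,335)))
for y in(-.113,): print('free px side',proj('side',(.427,y,.008)),'top',proj('top',(.427,y,.008)))
E
```

```text
tab centre (array([0.4531, 0.1078, 0.1439]), np.float64(0.0018))
lid FR near (array([0.4437, 0.0367, 0.1295]), np.float64(0.0028)) lid FR far (array([0.5831, 0.0391, 0.1271]), np.float64(0.0003))
tabTL [0.4702 0.1245 0.146 ]
tabTR [0.4708 0.0928 0.146 ]
tabBL [0.4347 0.1215 0.146 ]
tabBR [0.4353 0.0899 0.146 ]
lTL [0.5807 0.1764 0.131 ]
lTR [0.5825 0.0387 0.131 ]
lBL [0.4433 0.1758 0.131 ]
lBR [0.4435 0.0364 0.131 ]
tTL [ 0.6023 -0.076   0.008 ]
tTR [ 0.5975 -0.3629  0.008 ]
tBL [ 0.3719 -0.0739  0.008 ]
tBR [ 0.368  -0.3582  0.008 ]
tray BL side (array([ 0.3735, -0.074 ,  0.007 ]), np.float64(0.0031))
free px side [296.35899342 247.42706833] top [328.59088733 240.57153156]
```

Request:
send_rows(steps=[{"linear": [-0.084,-0.066,0.006],"rotation": [0,0,0],"hand": 1},{"linear": [-0.084,-0.066,0.006],"rotation": [0,0,0],"hand": 1},{"linear": [-0.084,-0.066,0.006],"rotation": [0,0,0],"hand": 1},{"linear": [-0.084,-0.066,0.006],"rotation": [0,0,0],"hand": 1},{"linear": [-0.084,-0.066,0.006],"rotation": [0,0,0],"hand": 1}])

```text
clock: 0.72
tcp_pos: [0.3009, 0.3181, 0.216]
tool_rot: [0.127, 0.992, -0.0, 0.0]
ft_force: [0.5, -0.6, 0.1]
finger_gap: 0.0004
grip_force: 0.0
```

Request:
send_rows(steps=[{"linear": [-0.084,-0.066,0.006],"rotation": [0,0,0],"hand": 1},{"linear": [-0.084,-0.066,0.006],"rotation": [0,0,0],"hand": 1},{"linear": [-0.084,-0.066,0.006],"rotation": [0,0,0],"hand": 1},{"linear": [0,0,0],"rotation": [0,0,-0.171],"hand": 1},{"linear": [0,0,0],"rotation": [0,0,-0.171],"hand": 1}])

```text
clock: 1.35
tcp_pos: [0.3975, 0.1912, 0.2069]
tool_rot: [-0.008, 1.0, -0.0, -0.0]
ft_force: [-0.7, -1.3, -0.6]
finger_gap: -0.0003
grip_force: 0.0
```

Request:
send_rows(steps=[{"linear": [-0.062,-0.084,0.03],"rotation": [0,0,0],"hand": 1},{"linear": [-0.062,-0.084,0.03],"rotation": [0,0,0],"hand": 1},{"linear": [0,0,0.03],"rotation": [0,0,0],"hand": 1},{"linear": [0,0,0],"rotation": [0,0,0],"hand": 1}])

```text
clock: 1.85
tcp_pos: [0.4595, 0.1088, 0.1609]
tool_rot: [-0.007, 1.0, -0.0, -0.001]
ft_force: [0.2, 0.3, -0.2]
finger_gap: 0.0001
grip_force: 0.0
```

```bash
python3 - <<'E'
from bench import *
import cv2
o=observe();print(o['tcp_pos'],o['qpos'],o['ft_force'])
im,d=get_image('side');cv2.imwrite('pics/s1.png',cv2.resize(im[60:240,220:420],None,fx=3,fy=3,interpolation=2)[:,:,::-1])
E
```

```text
[0.45950924 0.1087652  0.16093807] [ 2.32276932e-01 -1.10902856e-01 -1.55918411e-01  1.52857137e+00
  2.38800084e-04  2.19263872e-01] [ 0.17945981  0.29691582 -0.23324568]
```

View pics/s1.png

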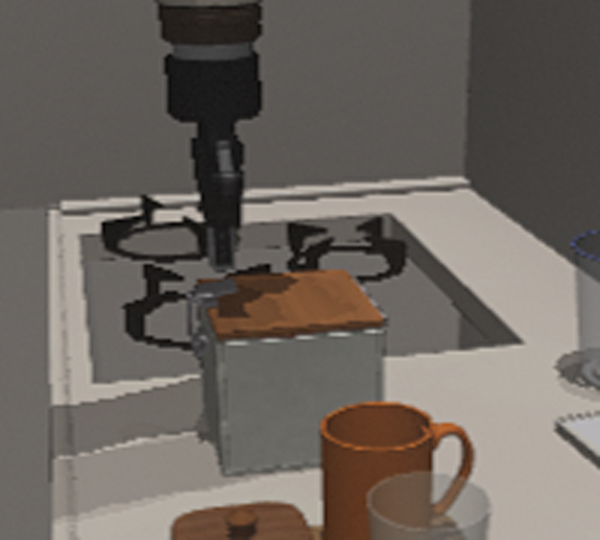

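The fingertip at crop (220,265) hangs directly above the tab at (215,288).

Request:
send_rows(steps=[{"linear": [-0.003,0,0.026],"rotation": [0,0,0],"hand": 1},{"linear": [0,0,0.005],"rotation": [0,0,0],"hand": 1},{"linear": [0,0,0.005],"rotation": [0,0,0],"hand": 1},{"linear": [0,0,0.003],"rotation": [0,0,0],"hand": 1},{"linear": [0,0,0],"rotation": [0,0,0],"hand": 1}])

```text
clock: 2.52
tcp_pos: [0.4621, 0.1093, 0.1431]
tool_rot: [-0.007, 1.0, 0.0, 0.0]
ft_force: [1.6, 3.1, 3.4]
finger_gap: -0.0003
grip_force: 1.9
```

Request:
send_rows(steps=[{"linear": [0,0,0.004],"rotation": [0,0,0],"hand": 1},{"linear": [0,0,0.004],"rotation": [0,0,0],"hand": 1},{"linear": [0,0,0],"rotation": [0,0,0],"hand": 1}])

```text
clock: 2.9
tcp_pos: [0.4621, 0.1091, 0.1388]
tool_rot: [-0.007, 1.0, 0.0, 0.0]
ft_force: [1.8, 3.9, 4.4]
finger_gap: 0.0004
grip_force: 2.3
```

Request:
send_rows(steps=[{"linear": [0,0,0.003],"rotation": [0,0,0],"hand": 1},{"linear": [0,0,0],"rotation": [0,0,0],"hand": 1},{"linear": [0,0,-0.006],"rotation": [0,0,0],"hand": 1},{"linear": [0,0,-0.008],"rotation": [0,0,0],"hand": 1},{"linear": [0,0,-0.008],"rotation": [0,0,0],"hand": 1}])

```text
clock: 3.52
tcp_pos: [0.4619, 0.1088, 0.1485]
tool_rot: [-0.007, 1.0, -0.0, -0.0]
ft_force: [3.6, 0.5, 3.8]
finger_gap: 0.0002
grip_force: 1.6
```

The lid follows the fingertip (3.8 N at 148 mm), so I lead it along its arc.

Request:
send_rows(steps=[{"linear": [-0.007,0,-0.023],"rotation": [0,0,0],"hand": 1},{"linear": [-0.011,0,-0.025],"rotation": [0,0,0],"hand": 1},{"linear": [-0.013,0,-0.023],"rotation": [0,0,0],"hand": 1},{"linear": [-0.016,0,-0.021],"rotation": [0,0,0],"hand": 1}])

```text
clock: 4.03
tcp_pos: [0.4857, 0.1091, 0.1954]
tool_rot: [-0.007, 1.0, -0.0, 0.0]
ft_force: [0.0, -0.4, 2.7]
finger_gap: 0.0003
grip_force: 1.3
```

Request:
send_rows(steps=[{"linear": [-0.017,0,-0.02],"rotation": [0,0,0],"hand": 1},{"linear": [-0.019,0,-0.018],"rotation": [0,0,0],"hand": 1},{"linear": [-0.021,0,-0.015],"rotation": [0,0,0],"hand": 1},{"linear": [-0.022,0,-0.013],"rotation": [0,0,0],"hand": 1}])

```text
clock: 4.53
tcp_pos: [0.5255, 0.1096, 0.2282]
tool_rot: [-0.007, 1.0, -0.0, 0.0]
ft_force: [0.7, -1.1, 2.6]
finger_gap: 0.0002
grip_force: 1.1
```

```bash
python3 - <<'E'
from bench import *
import cv2
o=observe();print(o['tcp_pos'],o['ft_force'])
im,d=get_image('side');cv2.imwrite('pics/s2.png',cv2.resize(im[60:240,220:420],None,fx=3,fy=3,interpolation=2)[:,:,::-1])
E
```

```text
[0.52550935 0.10958602 0.228151  ] [ 0.67770657 -1.10912001  2.60212835]
```

View pics/s2.png

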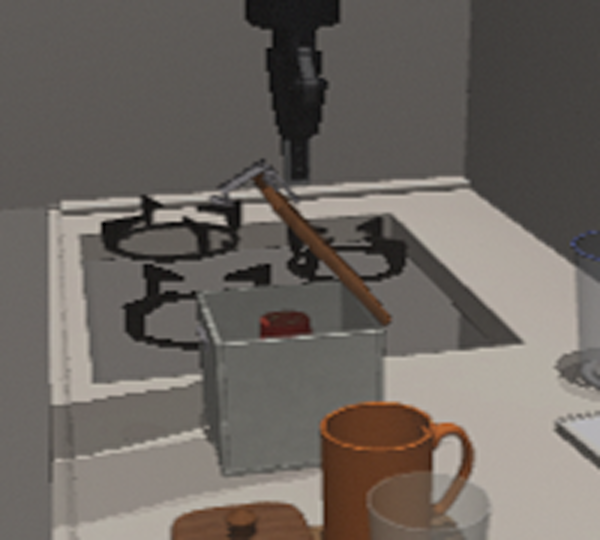

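The lid stands at about 50° with the fingertip at crop (295,178) holding the tab; the red jar cap shows inside at (285,322).

Request:
send_rows(steps=[{"linear": [-0.023,0,-0.012],"rotation": [0,0,0],"hand": 1},{"linear": [-0.024,0,-0.01],"rotation": [0,0,0],"hand": 1},{"linear": [-0.024,0,-0.007],"rotation": [0,0,0],"hand": 1},{"linear": [-0.024,0,-0.004],"rotation": [0,0,0],"hand": 1},{"linear": [-0.024,0,0],"rotation": [0,0,0],"hand": 1}])

```text
clock: 5.2
tcp_pos: [0.585, 0.1105, 0.244]
tool_rot: [-0.007, 1.0, -0.0, 0.0]
ft_force: [1.1, -0.1, 1.2]
finger_gap: -0.0002
grip_force: 0.8
```

Request:
send_rows(steps=[{"linear": [-0.022,0,0],"rotation": [0,0,0],"hand": 1},{"linear": [-0.022,0,0],"rotation": [0,0,0],"hand": 1},{"linear": [-0.022,0,0],"rotation": [0,0,0],"hand": 1}])

```text
clock: 5.58
tcp_pos: [0.6179, 0.111, 0.2435]
tool_rot: [-0.007, 1.0, -0.0, -0.0]
ft_force: [1.3, -0.1, -0.3]
finger_gap: -0.0002
grip_force: 0.4
```

Request:
send_rows(steps=[{"linear": [-0.02,0,0],"rotation": [0,0,0],"hand": 1},{"linear": [-0.02,0,0],"rotation": [0,0,0],"hand": 1},{"linear": [-0.02,0,0],"rotation": [0,0,0],"hand": 1},{"linear": [-0.02,0,0],"rotation": [0,0,0],"hand": 1}])

```text
clock: 6.08
tcp_pos: [0.6579, 0.1117, 0.2438]
tool_rot: [-0.007, 1.0, 0.0, -0.0]
ft_force: [0.3, -0.5, -0.1]
finger_gap: -0.0002
grip_force: 0.0
```

Request:
send_rows(steps=[{"linear": [0,0,-0.1],"rotation": [0,0,0],"hand": -0.6},{"linear": [0,0.08,-0.1],"rotation": [0,0,0],"hand": -0.6},{"linear": [0.09,0.08,0],"rotation": [0,0,0],"hand": -0.6},{"linear": [0.09,0.08,0],"rotation": [0,0,0],"hand": -0.6},{"linear": [0.09,0.08,0],"rotation": [0,0,0],"hand": -0.6}])

```text
clock: 6.7
tcp_pos: [0.5202, 0.2653, 0.3366]
tool_rot: [-0.007, 1.0, 0.0, -0.0]
ft_force: [0.1, 0.2, 0.3]
finger_gap: 0.0684
grip_force: 0.0
```

```bash
python3 - <<'E'
from h import *
from bench import *
o=observe();print(o['tcp_pos'],o['finger_gap'],o['qpos'])
T,d=get_image('top');S,ds=get_image('side');np.savez('b.npz',T=T,d=d,S=S,ds=ds)
def red(im,x0,x1,y0,y1):
    h=cv2.cvtColor(im,cv2.COLOR_RGB2HSV);m=cv2.inRange(h,(0,110,40),(9,255,255))|cv2.inRange(h,(168,110,40),(180,255,255))
    k=np.zeros_like(m);k[y0:y1,x0:x1]=m[y0:y1,x0:x1];return k
m=red(T,215,275,165,240);ms=red(S,285,350,140,200);P=cloud('top',d);Q=cloud('side',ds)
for n,M,C in(('top',m,P),('side',ms,Q)):
    ys,xs=np.nonzero(M);print(n,len(xs))
    if len(xs): print(xs.min(),xs.max(),ys.min(),ys.max(),C[M>0].max(0).round(3),np.median(C[M>0],0).round(3),np.percentile(C[M>0],[3,97],axis=0).round(3).tolist())
c=np.hstack([cv2.resize(T[150:250,195:305],None,fx=3.6,fy=3.6,interpolation=2),cv2.resize(S[90:190,250:360],None,fx=3.6,fy=3.6,interpolation=2)])
cv2.imwrite('pics/b.png',c[:,:,::-1])
E
```

```text
[0.52018813 0.26525824 0.33663246] 0.06839865030765889 [4.71496763e-01 2.48741289e-01 5.71439301e-01 1.89367877e+00
 1.25532740e-04 4.57906103e-01]
top 191
234 253 167 212 [0.594 0.131 1.408] [0.511 0.107 0.111] [[0.492, 0.089, 0.101], [0.532, 0.128, 0.116]]
side 113
307 334 164 197 [0.531 0.174 0.462] [0.508 0.101 0.11 ] [[0.491, 0.087, 0.101], [0.528, 0.127, 0.112]]
```

View pics/b.png

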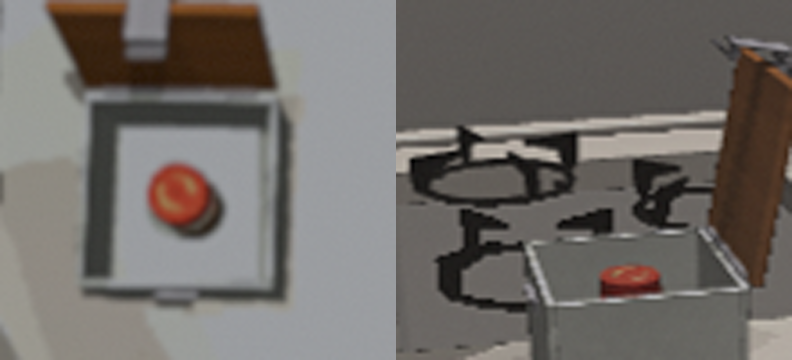

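The top half shows the red cap at crop (181,194) inside the open box and the lid past upright. The side half agrees, with the cap at (631,280). Both views put the jar at about (0.511, 0.108), top 0.111, as the sizes require.

Request:
send_rows(steps=[{"linear": [0.007,-0.105,0],"rotation": [0,0,0],"hand": -0.6},{"linear": [0.007,-0.105,0],"rotation": [0,0,0],"hand": -0.6},{"linear": [0.008,-0.105,0],"rotation": [0,0,0],"hand": -0.6},{"linear": [0,0,0.1],"rotation": [0,0,0],"hand": -0.6},{"linear": [0,0,0.1],"rotation": [0,0,0],"hand": -0.6}])

```text
clock: 7.42
tcp_pos: [0.513, 0.1052, 0.2364]
tool_rot: [-0.006, 1.0, 0.0, 0.001]
ft_force: [1.0, -0.7, 0.0]
finger_gap: 0.0679
grip_force: 0.0
```

Request:
send_rows(steps=[{"linear": [0,0,0.08],"rotation": [0,0,0],"hand": -0.6},{"linear": [0,0,0.06],"rotation": [0,0,0],"hand": -0.6},{"linear": [0,0,0],"rotation": [0,0,0],"hand": -0.6}])

```text
clock: 7.8
tcp_pos: [0.5115, 0.1059, 0.1651]
tool_rot: [-0.007, 1.0, -0.0, -0.002]
ft_force: [-0.1, -0.3, 0.5]
finger_gap: 0.068
grip_force: 0.0
```

Request:
send_rows(steps=[{"linear": [0,0.004,0.08],"rotation": [0,0,0],"hand": -0.6},{"linear": [0,0,0.06],"rotation": [0,0,0],"hand": -0.6},{"linear": [0,0,0.03],"rotation": [0,0,0],"hand": -0.6},{"linear": [0,0,0.014],"rotation": [0,0,0],"hand": -0.6},{"linear": [0,0,0],"rotation": [0,0,0],"hand": -0.6}])

```text
clock: 8.43
tcp_pos: [0.5127, 0.1084, 0.0758]
tool_rot: [-0.007, 1.0, 0.0, 0.0]
ft_force: [-0.1, -0.6, -0.1]
finger_gap: 0.0685
grip_force: 0.0
```

Request:
send_rows(squeeze=30, steps=[{"linear": [0,0,0],"rotation": [0,0,0],"hand": 1},{"linear": [0,0,0],"rotation": [0,0,0],"hand": 1},{"linear": [0,0,0],"rotation": [0,0,0],"hand": 1},{"linear": [0,0,0],"rotation": [0,0,0],"hand": 1}])

```text
clock: 8.93
tcp_pos: [0.5129, 0.1086, 0.0761]
tool_rot: [-0.007, 1.0, 0.0, 0.001]
ft_force: [-0.2, 1.2, 6.0]
finger_gap: 0.0435
grip_force: 30.2
```

Request:
send_rows(steps=[{"linear": [0,0,-0.03],"rotation": [0,0,0],"hand": 1},{"linear": [0,0,-0.08],"rotation": [0,0,0],"hand": 1},{"linear": [0,0,-0.1],"rotation": [0,0,0],"hand": 1},{"linear": [0,0,-0.1],"rotation": [0,0,0],"hand": 1},{"linear": [0,0,-0.04],"rotation": [0,0,0],"hand": 1}])

```text
clock: 9.55
tcp_pos: [0.5127, 0.1084, 0.254]
tool_rot: [-0.007, 1.0, 0.0, 0.002]
ft_force: [-0.7, -0.2, -2.2]
finger_gap: 0.044
grip_force: 31.0
```

Request:
send_rows(steps=[{"linear": [0.036,-0.089,0],"rotation": [0,0,0],"hand": 1},{"linear": [0.036,-0.089,0],"rotation": [0,0,0],"hand": 1},{"linear": [0.036,-0.089,0],"rotation": [0,0,0],"hand": 1},{"linear": [0.036,-0.089,0],"rotation": [0,0,0],"hand": 1},{"linear": [0.036,-0.089,0],"rotation": [0,0,0],"hand": 1}])

```text
clock: 10.18
tcp_pos: [0.4244, -0.1167, 0.2507]
tool_rot: [-0.007, 1.0, -0.0, 0.0]
ft_force: [0.8, -0.1, -0.9]
finger_gap: 0.0437
grip_force: 31.1
```

Request:
send_rows(steps=[{"linear": [0,0,0],"rotation": [0,0,0.1],"hand": 1},{"linear": [0,0,0],"rotation": [0,0,0.222],"hand": 1},{"linear": [0,0,0],"rotation": [0,0,0.222],"hand": 1},{"linear": [0,0,0],"rotation": [0,0,0.222],"hand": 1},{"linear": [0,0,0],"rotation": [0,0,0.222],"hand": 1}])

```text
clock: 10.8
tcp_pos: [0.4251, -0.1154, 0.2507]
tool_rot: [0.375, 0.927, -0.0, 0.0]
ft_force: [0.2, -0.1, -1.0]
finger_gap: 0.0439
grip_force: 31.2
```

Request:
send_rows(steps=[{"linear": [0,0,0],"rotation": [0,0,0.222],"hand": 1},{"linear": [0,0,0],"rotation": [0,0,0.222],"hand": 1},{"linear": [0,0,0],"rotation": [0,0,0.222],"hand": 1},{"linear": [0,0,0],"rotation": [0,0,0.222],"hand": 1},{"linear": [0,0,0],"rotation": [0,0,0.124],"hand": 1}])

```text
clock: 11.42
tcp_pos: [0.4251, -0.1154, 0.2507]
tool_rot: [0.704, 0.71, 0.0, 0.0]
ft_force: [-0.6, 0.3, -2.0]
finger_gap: 0.0438
grip_force: 31.2
```

```bash
python3 - <<'E'
from h import *
from bench import *
o=observe();print(o['tcp_pos'],o['tool_rot'],o['finger_gap'],o['qpos'],o['ft_force'])
S,ds=get_image('side');T,d=get_image('top')
c=np.hstack([cv2.resize(S[90:330,240:440],None,fx=2,fy=2,interpolation=2),cv2.resize(T[150:275,305:430],(400,480),interpolation=2)[:480]])
cv2.imwrite('pics/c.png',c[:,:,::-1])
E
```

```text
[ 0.42506404 -0.11539323  0.25068299] [7.03765753e-01 7.10432082e-01 8.90862280e-06 1.49842818e-04] 0.04380466749680714 [-2.64998245e-01 -1.64736997e-01 -2.97890515e-02  1.70547477e+00
 -1.32284332e-04  1.29637042e+00] [-0.57445486  0.28175714 -2.0347743 ]
```

View pics/c.png

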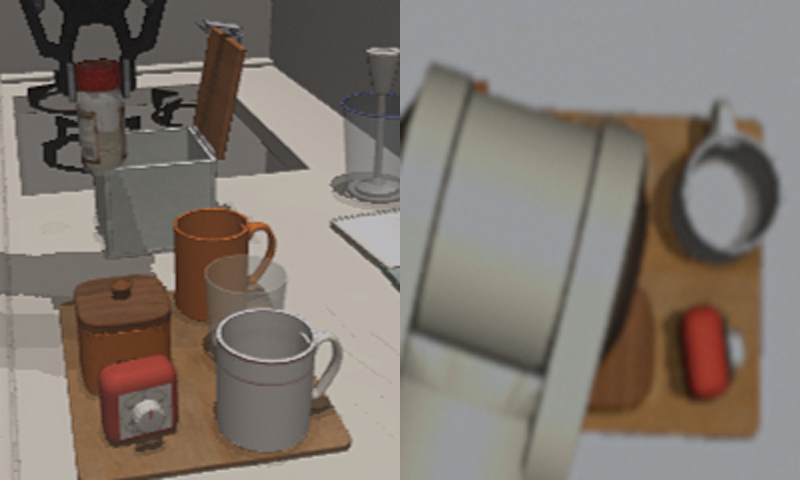

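The jar hangs upright in the grip, cap at (97,75), and the tray things stand as before. I lower it.

Request:
send_rows(steps=[{"linear": [0,0,0.08],"rotation": [0,0,0],"hand": 1},{"linear": [0,0,0.09],"rotation": [0,0,0],"hand": 1},{"linear": [0,0,0.08],"rotation": [0,0,0],"hand": 1},{"linear": [0,0,0.06],"rotation": [0,0,0],"hand": 1},{"linear": [0,0,0.014],"rotation": [0,0,0],"hand": 1}])

```text
clock: 12.15
tcp_pos: [0.4243, -0.1151, 0.0866]
tool_rot: [0.702, 0.713, -0.001, -0.001]
ft_force: [0.6, 0.7, -0.7]
finger_gap: 0.0439
grip_force: 31.3
```

Request:
send_rows(steps=[{"linear": [0,0,0.005],"rotation": [0,0,0],"hand": 1},{"linear": [0,0,0.003],"rotation": [0,0,0],"hand": 1},{"linear": [0,0,0.002],"rotation": [0,0,0],"hand": 1},{"linear": [0,0,0],"rotation": [0,0,0],"hand": 1}])

```text
clock: 12.65
tcp_pos: [0.4256, -0.1155, 0.0833]
tool_rot: [0.702, 0.712, 0.0, 0.0]
ft_force: [-0.8, -0.5, -1.0]
finger_gap: 0.0437
grip_force: 31.3
```

Request:
send_rows(steps=[{"linear": [0,0,0.003],"rotation": [0,0,0],"hand": 1},{"linear": [0,0,0.002],"rotation": [0,0,0],"hand": 1},{"linear": [0,0,0.002],"rotation": [0,0,0],"hand": 1},{"linear": [0,0,0],"rotation": [0,0,0],"hand": 1}])

```text
clock: 13.15
tcp_pos: [0.4253, -0.1154, 0.0793]
tool_rot: [0.702, 0.712, -0.0, -0.0]
ft_force: [-0.0, 0.1, -1.7]
finger_gap: 0.0438
grip_force: 31.4
```

Request:
send_rows(steps=[{"linear": [0,0,0.001],"rotation": [0,0,0],"hand": 1},{"linear": [0,0,0.001],"rotation": [0,0,0],"hand": 1},{"linear": [0,0,0],"rotation": [0,0,0],"hand": 1}])

```text
clock: 13.52
tcp_pos: [0.4255, -0.1155, 0.0791]
tool_rot: [0.702, 0.712, 0.0, 0.0]
ft_force: [-1.4, 0.7, 6.2]
finger_gap: 0.0437
grip_force: 31.2
```

Request:
send_rows(squeeze=20, steps=[{"linear": [0,0,0],"rotation": [0,0,0],"hand": -0.03},{"linear": [0,0,0],"rotation": [0,0,0],"hand": -0.1},{"linear": [0,0,0],"rotation": [0,0,0],"hand": -0.2},{"linear": [0,0,0],"rotation": [0,0,0],"hand": -0.4},{"linear": [0,0,0],"rotation": [0,0,0],"hand": -0.4}])

```text
clock: 14.15
tcp_pos: [0.4252, -0.1154, 0.0783]
tool_rot: [0.702, 0.712, -0.0, -0.0]
ft_force: [-0.1, -0.6, 0.1]
finger_gap: 0.0597
grip_force: 0.0
```

Request:
send_rows(steps=[{"linear": [0,0,-0.01],"rotation": [0,0,0],"hand": -0.4},{"linear": [0,0,-0.03],"rotation": [0,0,0],"hand": -0.4},{"linear": [0,0,-0.06],"rotation": [0,0,0],"hand": -0.4},{"linear": [0,0,-0.1],"rotation": [0,0,0],"hand": -0.4},{"linear": [0,0,-0.1],"rotation": [0,0,0],"hand": -0.4}])

```text
clock: 14.78
tcp_pos: [0.4251, -0.1153, 0.231]
tool_rot: [0.702, 0.712, 0.0, 0.0]
ft_force: [1.2, 0.6, -0.4]
finger_gap: 0.0597
grip_force: 0.0
```

Request:
send_rows(steps=[{"linear": [0,0,-0.11],"rotation": [0,0,0],"hand": 1},{"linear": [0,0,-0.11],"rotation": [0,0,0],"hand": 1},{"linear": [0.06,0.082,0],"rotation": [0,0,0],"hand": 1},{"linear": [0.06,0.082,0],"rotation": [0,0,0],"hand": 1},{"linear": [0.06,0.082,0],"rotation": [0,0,0],"hand": 1}])

```text
clock: 15.4
tcp_pos: [0.5481, -0.0227, 0.3397]
tool_rot: [0.702, 0.712, 0.001, 0.001]
ft_force: [-0.2, -0.6, 0.8]
finger_gap: 0.0002
grip_force: 0.0
```

Request:
send_rows(steps=[{"linear": [0.06,0.082,0],"rotation": [0,0,0],"hand": 1},{"linear": [0.06,0.082,0],"rotation": [0,0,0],"hand": 1},{"linear": [0.06,0.082,0],"rotation": [0,0,0],"hand": 1},{"linear": [0,0,0],"rotation": [0,0,0],"hand": 1}])

```text
clock: 15.9
tcp_pos: [0.6717, 0.0703, 0.3335]
tool_rot: [0.701, 0.713, -0.002, -0.002]
ft_force: [-0.3, -0.7, -0.4]
finger_gap: -0.0001
grip_force: 0.0
```

```bash
python3 - <<'E'
from h import *
from bench import *
o=observe();print(o['tcp_pos'],o['tool_rot'],o['finger_gap'],o['qpos'],o['ft_force'])
S,ds=get_image('side');T,d=get_image('top')
c=np.hstack([cv2.resize(S[90:330,240:440],None,fx=2,fy=2,interpolation=2),cv2.resize(T[150:275,305:430],(400,480),interpolation=2)[:480]])
cv2.imwrite('pics/d.png',c[:,:,::-1])
E
```

```text
[0.67171534 0.07032904 0.33352834] [ 0.70131983  0.71284116 -0.0020921  -0.00189789] -0.00011294807656327432 [1.04207558e-01 5.47218917e-01 9.66256236e-01 1.99547667e+00
 2.67818447e-04 1.65870926e+00] [-0.3161719  -0.70906205 -0.38367449]
```

View pics/d.png

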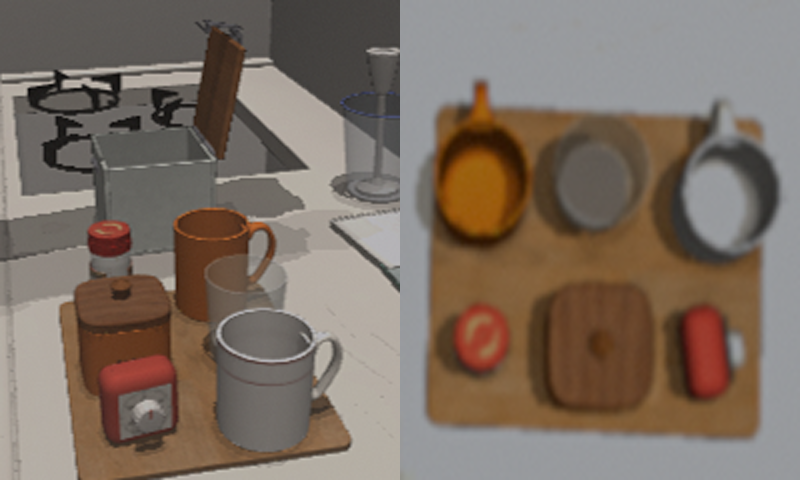

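The jar stands upright in the free place (right half, (482,340)), and the other five things are unmoved. Next I lower the finger behind the lid.

Request:
send_rows(steps=[{"linear": [0,0,0.1],"rotation": [0,0,0],"hand": 1},{"linear": [0,0,0.084],"rotation": [0,0,0],"hand": 1},{"linear": [0,-0.03,0],"rotation": [0,0,0],"hand": 1},{"linear": [0,-0.03,0],"rotation": [0,0,0],"hand": 1}])

```text
clock: 16.5
tcp_pos: [0.6367, 0.0664, 0.2482]
tool_rot: [0.703, 0.712, 0.001, 0.001]
ft_force: [-0.3, -0.2, 0.3]
finger_gap: -0.0001
grip_force: 0.0
```

Request:
send_rows(steps=[{"linear": [0,-0.025,0],"rotation": [0,0,0],"hand": 1},{"linear": [0,-0.025,-0.004],"rotation": [0,0,0],"hand": 1},{"linear": [0,-0.025,-0.003],"rotation": [0,0,0],"hand": 1},{"linear": [0,-0.025,0],"rotation": [0,0,0],"hand": 1}])

```text
clock: 17.0
tcp_pos: [0.5879, 0.0667, 0.2507]
tool_rot: [0.702, 0.712, 0.0, 0.0]
ft_force: [2.1, 0.2, 3.2]
finger_gap: 0.0002
grip_force: 1.0
```

Request:
send_rows(steps=[{"linear": [0,-0.025,-0.0],"rotation": [0,0,0],"hand": 1},{"linear": [0,-0.025,0.008],"rotation": [0,0,0],"hand": 1},{"linear": [0,-0.024,0.011],"rotation": [0,0,0],"hand": 1},{"linear": [0,-0.023,0.013],"rotation": [0,0,0],"hand": 1},{"linear": [0,-0.022,0.015],"rotation": [0,0,0],"hand": 1}])

```text
clock: 17.62
tcp_pos: [0.5285, 0.0661, 0.2261]
tool_rot: [0.702, 0.712, -0.0, -0.0]
ft_force: [1.3, 0.2, 2.6]
finger_gap: 0.0008
grip_force: 1.2
```

Request:
send_rows(steps=[{"linear": [0,-0.019,0.017],"rotation": [0,0,0],"hand": 1},{"linear": [0,-0.018,0.018],"rotation": [0,0,0],"hand": 1},{"linear": [0,-0.017,0.019],"rotation": [0,0,0],"hand": 1},{"linear": [0,-0.015,0.02],"rotation": [0,0,0],"hand": 1},{"linear": [0,-0.013,0.021],"rotation": [0,0,0],"hand": 1}])

```text
clock: 18.25
tcp_pos: [0.4875, 0.0656, 0.1786]
tool_rot: [0.702, 0.712, 0.0, -0.0]
ft_force: [-0.8, 0.4, 4.4]
finger_gap: -0.0002
grip_force: 1.9
```

Request:
send_rows(steps=[{"linear": [0,-0.011,0.023],"rotation": [0,0,0],"hand": 1},{"linear": [0,-0.009,0.023],"rotation": [0,0,0],"hand": 1},{"linear": [0,-0.006,0.024],"rotation": [0,0,0],"hand": 1},{"linear": [0,0,0],"rotation": [0,0,0],"hand": 1}])

```text
clock: 18.75
tcp_pos: [0.4749, 0.0654, 0.1429]
tool_rot: [0.702, 0.712, -0.0, -0.0]
ft_force: [-2.1, 1.1, 5.0]
finger_gap: -0.0001
grip_force: 2.1
```

Request:
send_rows(steps=[{"linear": [0,0,0.008],"rotation": [0,0,0],"hand": 1},{"linear": [0,0,0.006],"rotation": [0,0,0],"hand": 1},{"linear": [0,0,0.005],"rotation": [0,0,0],"hand": 1},{"linear": [0,0,0.004],"rotation": [0,0,0],"hand": 1},{"linear": [0,0,0],"rotation": [0,0,0],"hand": 1}])

```text
clock: 19.38
tcp_pos: [0.4753, 0.0652, 0.1323]
tool_rot: [0.702, 0.712, -0.0, -0.0]
ft_force: [-2.0, -0.8, 2.6]
finger_gap: -0.0003
grip_force: 1.2
```

Request:
send_rows(steps=[{"linear": [0,0,0.002],"rotation": [0,0,0],"hand": 1},{"linear": [0,0,0.001],"rotation": [0,0,0],"hand": 1},{"linear": [0,0,0],"rotation": [0,0,0],"hand": 1}])

```text
clock: 19.75
tcp_pos: [0.4753, 0.0652, 0.131]
tool_rot: [0.702, 0.712, -0.0, 0.0]
ft_force: [-3.5, -0.6, 6.0]
finger_gap: 0.0001
grip_force: 2.6
```

Request:
send_rows(steps=[{"linear": [0,0,0.001],"rotation": [0,0,0],"hand": 1},{"linear": [0,0,0.001],"rotation": [0,0,0],"hand": 1},{"linear": [0,0,0],"rotation": [0,0,0],"hand": 1}])

```text
clock: 20.12
tcp_pos: [0.4753, 0.0652, 0.1304]
tool_rot: [0.702, 0.712, 0.0, 0.0]
ft_force: [-6.0, -1.8, 9.3]
finger_gap: -0.0
grip_force: 4.4
```

Request:
send_rows(steps=[{"linear": [0,0,-0.004],"rotation": [0,0,0],"hand": 1},{"linear": [0,0,-0.004],"rotation": [0,0,0],"hand": 1},{"linear": [0,0,-0.006],"rotation": [0,0,0],"hand": 1},{"linear": [0,0,0],"rotation": [0,0,0],"hand": 1}])

```text
clock: 20.62
tcp_pos: [0.4755, 0.0653, 0.137]
tool_rot: [0.702, 0.712, 0.0, 0.0]
ft_force: [0.7, 0.1, -0.9]
finger_gap: -0.0002
grip_force: 0.0
```

No force, so the lid stays latched. I withdraw and check.

Request:
send_rows(steps=[{"linear": [0,0,-0.08],"rotation": [0,0,0],"hand": 1},{"linear": [0,0,-0.1],"rotation": [0,0,0],"hand": 1},{"linear": [0.1,0,-0.05],"rotation": [0,0,0],"hand": 1},{"linear": [0.1,0,0],"rotation": [0,0,0],"hand": 1},{"linear": [0.1,0,0],"rotation": [0,0,0],"hand": 1}])

```text
clock: 21.25
tcp_pos: [0.4734, 0.2168, 0.2522]
tool_rot: [0.702, 0.712, 0.0, 0.0]
ft_force: [0.5, -0.3, -0.4]
finger_gap: -0.0
grip_force: 0.0
```

Request:
send_rows(steps=[{"linear": [0.1,0,0],"rotation": [0,0,0],"hand": 1},{"linear": [0,0,0],"rotation": [0,0,0],"hand": 1},{"linear": [0,0,0],"rotation": [0,0,0],"hand": 1}])

```text
clock: 21.62
tcp_pos: [0.4725, 0.2652, 0.2516]
tool_rot: [0.702, 0.712, -0.0, 0.0]
ft_force: [0.8, -1.2, -0.2]
finger_gap: -0.0003
grip_force: 0.0
```

```bash
python3 - <<'E'
from h import *
from bench import *
o=observe();print(o['clock'],o['tcp_pos'],o['ft_force'])
S,ds=get_image('side');T,d=get_image('top');P=cloud('top',d)
print('lid front z',np.median(P[222:228,222:232,2]),np.median(P[222:228,252:266,2]),'mid',np.median(P[195:210,235:255,2]),'jar top',np.median(P[236:240,326:330],axis=(0,1)))
c=np.hstack([cv2.resize(S[90:330,240:440],None,fx=2,fy=2,interpolation=2),cv2.resize(T[150:275,205:430],(400,222),interpolation=2).repeat(1,0) if 0 else cv2.copyMakeBorder(cv2.resize(T[150:275,205:430],(400,222),interpolation=2),0,258,0,0,0)])
cv2.imwrite('pics/e.png',c[:,:,::-1])
E
```

```text
21.625 [0.47248158 0.26521653 0.25161789] [ 0.79774917 -1.24106444 -0.17437615]
lid front z 0.13161660980677337 0.13225370196516678 mid 0.13105617109344903 jar top [ 0.42756108 -0.10848433  0.11444464]
```

View pics/e.png

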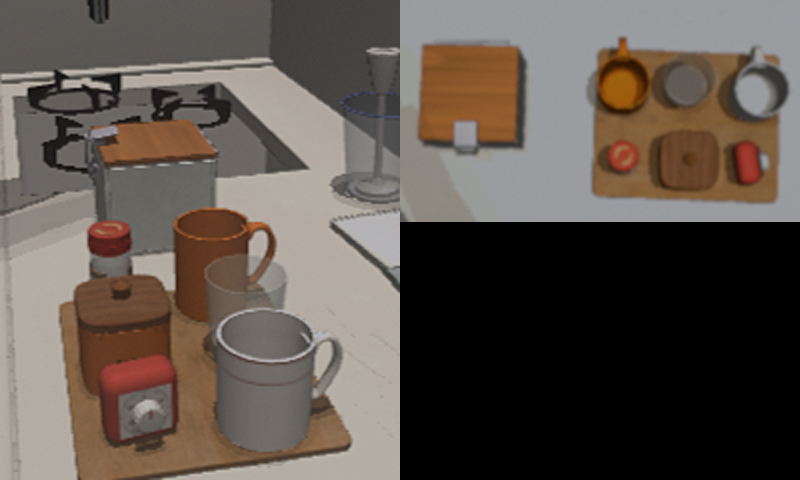

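The lid is shut (front edge at about 132 mm, latched), and the jar stands on the tray at (110,250) with its top at 114 mm. Nothing else has moved and the arm is clear.

```bash
python3 -c "
from bench import *
print(sign_off())"
```

```text
the job is handed in; nothing more can be done
None
```

The job is done and handed in at about 22 s on the robot's clock: the lid was steadied as it opened, the jar stands upright in the free place on the tray, the other five things look unmoved, and the lid is latched shut.

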